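# Clear the jointer bed and hold the fence at the index mark

### The job

Clear the two wood offcuts off the bed of the small jointer into the plywood offcut crate, so nothing jams under the fence. Then take hold of the loose fence, swing it in over the bed until its pointer lines up with the brass index clip on the quadrant behind it, and keep holding it there so the clamp can be tightened: finish while still holding the fence, it drops if you let go. Leave the index clip and the other things on the bench as they are.

Things in the scene. Friction and masses are not known exactly. Their poses are not given: they have to be found in the camera images.
- offcut_plain_center (a point): dark hardwood offcut, plain rectangular block 80 x 32 x 40 mm (its own x, y, z), 50 to 110 g, lying on the jointer's bed; the point is its centre, 20 mm above the bed. Grip it across the 32 mm (y).
- offcut_step_center (a point): dark hardwood offcut with a step, 80 x 28 x 42 mm (its own x, y, z): full length for the lower 22 mm, the upper 20 mm only from x = -40 to +10 mm; 40 to 80 g, on the other half of the jointer's bed; the point is 21 mm above the bed, mid-length. Grip it across the 28 mm (y).
- crate_in (a point): fixed open plywood crate standing on the bench to the left of the jointer, outside 200 x 160 x 100 mm (its own x, y, z), walls and floor 8 mm; the point is the centre of its inner floor, 8 mm above the bench, its rim is 92 mm above the point.
- fence_pivot (a point): the fence's frame, at the middle of its hinge line, 4 mm above the jointer's bed. The y axis is the hinge line (along the bed), z points up the fence to its top edge, x to its back (away from the robot when upright); the frame turns with the fence.
- bed_front (a point): middle of the front edge of the jointer's bed, on its top face, 190 mm above the bench; x points to the fence (hinge line 130 mm away), y along the bed, z up. The bed is fixed, 600 mm long, two steel tables; the gap between them (62 mm along y) lies under a bridge guard up to 14 mm above the bed, its knob 22 mm in front of this point up to 28 mm.
- fence_top (a point): centre of the rounded bead along the fence's top edge: a bead 16 mm in diameter and 400 mm long (along y) whose axis is 97 mm from the hinge line; below it the aluminium fence plate is 10 mm thick. Axes as fence_pivot. Pinch the bead anywhere along its length, across x.
- fence (a joint): tilt of the fence in rad: 0 upright, positive leaning in over the bed towards the robot, range -0.26 (leaning back on its stop, where it starts) to 0.80 (lowest stop). About 0.6 kg, its clamp is loose, the hinge has hardly any friction: it falls back or in by its own weight.
- index_clip (a joint): angle of the brass index clip in rad, on the scale of joint fence: pointer and clip line up when both values are equal. It stays where it is set, between 0.32 and 0.60.
- fence_pointer (a point): tip of the dark pointer on the rear arm of the fence, 125 mm from the hinge line, at right angles to the fence on its back; it rises as the fence leans in.
- clip_tip (a point): outer tip of the brass index clip (26 x 10 x 6 mm, radial) on the rim of the upright graduated quadrant behind the fence, 122 mm from the hinge line and 14 mm beside the pointer; its x axis points along the clip, away from the hinge.

How it is judged (in metres and radians):
On the way, in this order (a step that is already met when the one before it is completed fails the run):
1. both offcuts lie in the crate, let go (x of offcut_plain_center in the frame of crate_in between -0.092 and 0.092 m and y of offcut_plain_center in the frame of crate_in between -0.072 and 0.072 m and height (world z) of each of offcut_plain_center, offcut_step_center below 0.095 m and contact force between the fingers and offcut_plain below 0.1 N and x of offcut_step_center in the frame of crate_in between -0.092 and 0.092 m and y of offcut_step_center in the frame of crate_in between -0.072 and 0.072 m and contact force between the fingers and offcut_step below 0.1 N), for 0.2 s.
2. the gripper holds the fence still with its pointer at the index clip (angle between the x axis of fence_pivot and the x axis of clip_tip, either way round below 0.052 rad and velocity of joint fence between -0.05 and 0.05 rad/s and contact force between the fingers and fence above 0.5 N), for 0.3 s.
At the end, for the whole second after the job is handed in: Both offcuts lie at rest inside the crate, and the gripper's fingers hold the fence (contact over 0.5 N) still (under 0.05 rad/s) at the index clip's angle within 3 degrees (0.052 rad), through the last second (all of step 1 and all of step 2 and linear speed of each of offcut_plain, offcut_step below 0.05 m/s); the arm keeps its last pose, push and grip.
It fails at once if the index clip is shifted by more than 4 mm (distance of clip_tip from where it was at the start of the episode above 0.004 m).
It fails at once if something else on the bench is shifted by more than 30 mm (distance of any of push_block, mallet, chisel, try_square, wax_jar, sanding_block, glue_brush, spray_bottle from where it was at the start of the episode above 0.03 m).
It also fails if it takes over 70 s, if anything falls off the work surface, if the arm or the gripper's body presses on something with over 40 N, if the wrist force passes 120 N, or if a joint passes its speed limit or range.

### The arm

A 6-joint arm with a two-finger parallel gripper is mounted at the origin on the work surface. World frame = base frame: x ahead of the robot, y to its left, z up, the work surface at z = 0. Lengths are in m, angles in degrees, forces in N, time in s.
With the tool pointing down it reaches from about 0.35 to 0.875 m from the base axis. Payload 4.2 kg.
Tool frame: the origin (TCP) lies at the very end of the fingers, on their centre line; the grasp point (between the pads) lies 19 mm behind it (r.grip_point_offset is the distance from the TCP to the grasp point, in m); z points along the fingers, y is the line along which they close (so a half turn about z gives the same grasp; the last joint's range is limited). The gripper opens to 87 mm and grips with 3 to 60 N. Pads are 19 mm wide; open, the fingers measure 117 mm over their backs; the gripper's body (75 mm by 190 mm) begins 51 mm behind the grasp point.
Start: joints at [-62.361, 22.042, 0.453, 0, -68.411, -14.817], TCP at [0.139, -0.609, 0.223] pointing down, gripper open.
Joint ranges: [-179.83, 179.83], [-69.29, 118.12], [-61.27, 80.66], [-181.25, 117.63], [-171.15, -9.14], [-177.46, 177.46]. Speed limits (degrees/s): [159.86, 159.86, 180, 180, 180, 180].

### API

Orientations are given as a 3x3 rotation matrix whose columns are the frame's x, y, z axes.
In Python, from station import r, cams gives the robot as it stands. The module is installed in compiled form; this text tells all that it offers.
- The arm moves only by the shell command python3 -m handwheel 'ROWS'. ROWS is JSON, a list that holds one entry, the list of rows, each a list of 7 numbers: the turn, a rotation vector about the tool's x, y, z in units of 6 degrees (1.0 is 6 degrees), then the shift along the tool's x, y, z in m, then the finger opening in m, from 0 to 0.087. In form: [[[ax, ay, az, x, y, z, jaw], ...]]. A call has 1 to 12 rows; each row shifts and turns the commanded pose from where the row before left it, along the tool's axes as they then stand; what a row does not reach is not made up. A row lasts 1/10 s, in which the tool goes at most 50 mm and 8.59 degrees, less where a joint would pass 70% of its speed; a pose out of reach is approached as far as the arm can. A call with a gripper value outside its range is refused whole. The fingers move at their own pace and stop on an object; the grip force is fixed at half the most. Time passes only in rows, so rows that do not move let the fingers close. It gives the time, the measured TCP pose, the force, the opening and the grip force at its end, in the units of the state.
- r.sense(): the state, without advancing time (a new reading comes with each control period).
- cams.capture(name): name is "scene" or "side" or "wrist"; returns the picture (420x560x3 uint8, red, green, blue); there is no depth.
- cams.get_calibration(name): a dict with "camera_matrix" (3x3 intrinsics, pixels), "k1" (the pictures are not rectified: a ray, as slopes to the right and down, at radius r is drawn at 1 + k1 r^2 times it, then the intrinsics apply), "rvec" (rotation vector, rad) and "tvec" (3), from world to camera coordinates, as OpenCV has them; the wrist camera has in their place "T_tool_cam" (4x4, takes a point from camera to tool coordinates, whose origin is the TCP and whose axes are the flange's). Camera axes: x right, y down, z forward; pixel columns grow to the right and rows downward; lengths in m; the calibration is good to about 2 mm. A picture is of the moment at which its call begins: read the wrist's pose just before it. get_calibration takes no time and is no camera call.
- r.finish_job(): hands the job in; it is judged then, once.
The state is a dict: "time_s": time; "joints": joint angles; "joint_velocities": joint speeds; "effort": joint torques, N m; "tcp_pos": TCP position; "ee_rot": TCP orientation; "wrist_force": force on the tool from outside, world axes, zero at the start; "moment": the same for the moment, N m; "gripper_width": opening from 0.0 (shut) to 1.0 (fully open); "gripper_force": force on a finger pad.
Only numpy, scipy, OpenCV 4.12 (cv2) and the standard library are available. Lean on these libraries where they do the work, as an engineer would, in place of code of your own. Each camera call takes 0.05 s, during which the arm holds its last target. There are 200 camera calls.

## Working session

There is one attempt and no reset: what is moved stays moved. The work goes in short steps, Python scripts to look and compute and a shell command to move; the robot and the scene stay as the last step left them, time stands still between calls to the robot, and variables do not carry over. Pictures are saved under pics/ and viewed, at most 10 in all, crops included, and the job is handed in when it is done.

```bash
mkdir -p pics
python3 - <<'E'
from station import r,cams
import cv2,numpy as np
s=r.sense();print(s['time_s'],s['tcp_pos'],np.round(s['ee_rot'],3).tolist(),s['gripper_width'])
for n in ['scene','side','wrist']:
    im=cams.capture(n);cv2.imwrite(f'pics/{n}0.png',im[...,::-1]);c=cams.get_calibration(n);print(n,{k:np.round(v,4).tolist() for k,v in c.items()})
E
```

```text
0.0 [ 0.13860361 -0.60881576  0.221481  ] [[-0.975, -0.222, -0.001], [-0.222, 0.975, 0.002], [0.0, 0.002, -1.0]] 1.0022547125740207
scene {'camera_matrix': [[401.0636, 0.0, 277.3071], [0.0, 401.0636, 215.8904], [0.0, 0.0, 1.0]], 'k1': -0.0767, 'rvec': [1.2146, 2.0609, -1.1138], 'tvec': [0.2315, -0.1346, 1.5156]}
side {'camera_matrix': [[418.6624, 0.0, 280.3479], [0.0, 418.6624, 208.9882], [0.0, 0.0, 1.0]], 'k1': -0.0056, 'rvec': [0.1833, -2.7458, 1.3721], 'tvec': [0.5846, 0.1818, 1.247]}
wrist {'camera_matrix': [[352.2185, 0.0, 281.6648], [0.0, 352.2185, 209.6119], [0.0, 0.0, 1.0]], 'k1': -0.0367, 'T_tool_cam': [[0.0008, -0.9688, -0.248, 0.0683], [1.0, 0.0008, 0.0001, -0.0], [0.0001, -0.248, 0.9688, -0.1616], [0.0, 0.0, 0.0, 1.0]]}
```

View pics/scene0.png

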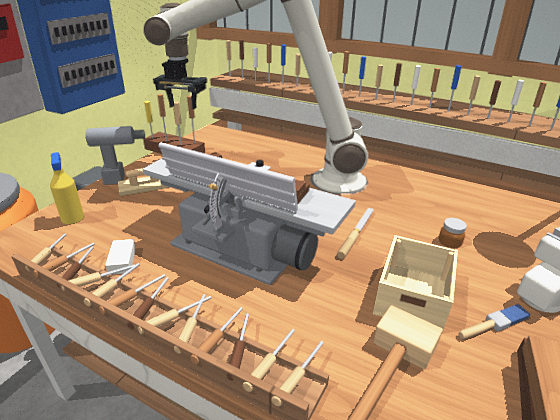

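View pics/side0.png

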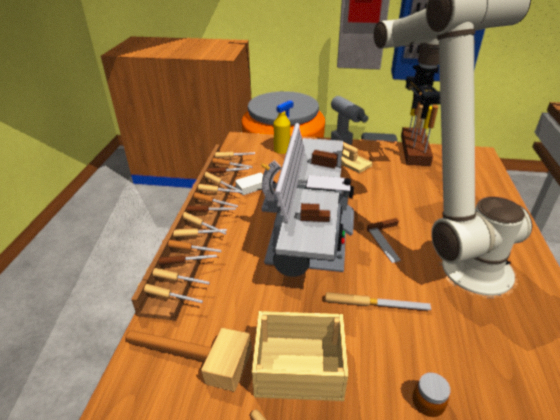

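The scene view shows the fence from behind, with the clip around (212,186) and the crate at (420,275). The side view shows the bed with the stepped offcut at (315,213), the plain one at (324,158) and the crate at (300,353). I'll zoom in on both.

```bash
cat > h.py <<'E'
from station import r,cams
import cv2,numpy as np
from scipy.spatial.transform import Rotation as R
def pose(n):
    c=cams.get_calibration(n)
    if n=='wrist':
        s=r.sense();T=np.eye(4);T[:3,:3]=s['ee_rot'];T[:3,3]=s['tcp_pos'];T=T@np.array(c['T_tool_cam']);return c,T[:3,:3],T[:3,3]
    Rm=cv2.Rodrigues(np.array(c['rvec'],float))[0];return c,Rm.T,-Rm.T@np.array(c['tvec']).ravel()
def rays(n,uv,P=None):
    c,Rw,o=P or pose(n)
    p=cv2.undistortPoints(np.array(uv,float).reshape(-1,1,2),np.array(c['camera_matrix']),np.array([c['k1'],0,0,0.]))[:,0]
    return o,(np.c_[p,np.ones(len(p))])@Rw.T
def onplane(n,uv,z,P=None):
    o,d=rays(n,uv,P);return o+d*((z-o[2])/d[:,2])[:,None]
def tri(n1,uv1,n2,uv2):
    o1,d1=rays(n1,[uv1]);o2,d2=rays(n2,[uv2])
    t=np.linalg.lstsq(np.c_[d1[0],-d2[0]],o2-o1,rcond=None)[0]
    a=o1+t[0]*d1[0];b=o2+t[1]*d2[0];return (a+b)/2,np.linalg.norm(a-b)
def project(n,X,P=None):
    c,Rw,o=P or pose(n)
    return cv2.projectPoints((np.atleast_2d(X)-o)@Rw,np.zeros(3),np.zeros(3),np.array(c['camera_matrix']),np.array([c['k1'],0,0,0.]))[0][:,0]
E
python3 - <<'E'
import cv2
a=cv2.imread('pics/side0.png')[125:275,255:365];b=cv2.imread('pics/scene0.png')[135:285,135:335]
cv2.imwrite('pics/c1.png',cv2.resize(a,None,fx=4,fy=4,interpolation=2))
cv2.imwrite('pics/c2.png',cv2.resize(b,None,fx=4,fy=4,interpolation=2))
from h import *
np.set_printoptions(precision=3,suppress=True)
print(pose('scene')[2],pose('side')[2])
print('crate rim side',onplane('side',[(258,315),(343,314),(347,376),(253,376)],.1))
print('crate rim scene',onplane('scene',[(393,235),(457,246),(448,318),(376,299)],.1))
print('bed side',onplane('side',[(338,137),(343,252)],.19))
E
```

```text
[1.297 0.434 0.706] [0.453 0.959 0.897]
crate rim side [[0.598 0.329 0.1  ]
 [0.398 0.3   0.1  ]
 [0.387 0.46  0.1  ]
 [0.58  0.486 0.1  ]]
crate rim scene [[0.4   0.299 0.1  ]
 [0.367 0.458 0.1  ]
 [0.634 0.477 0.1  ]
 [0.652 0.33  0.1  ]]
bed side [[ 0.436 -0.435  0.19 ]
 [ 0.408  0.181  0.19 ]]
```

View pics/c1.png

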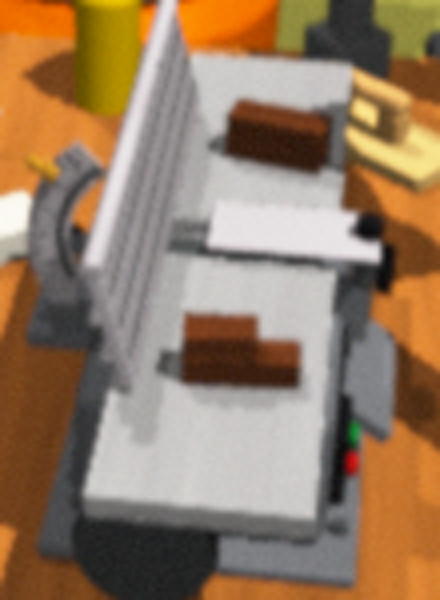

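View pics/c2.png

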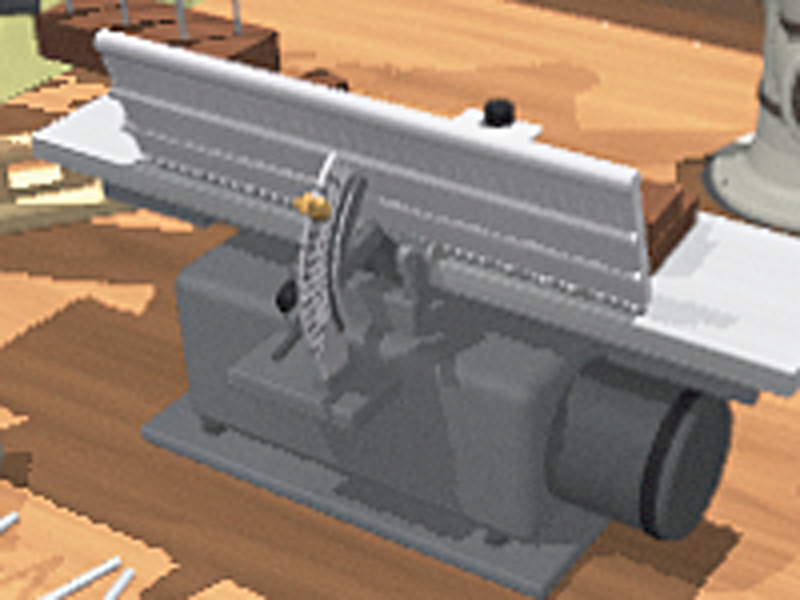

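The crops are sharp enough. In the side view the stepped offcut's tall part is on the fence side, its bottom edge runs (301,221)–(329.5,221), and the brass tip is near (265,166). In the scene view the clip is at about (213,186).

Run:
```python
from h import *
np.set_printoptions(precision=4,suppress=True)
s=lambda L:[(255+x/4,125+y/4) for x,y in L]
c=lambda L:[(135+x/4,135+y/4) for x,y in L]
print('bed corners farL farR nearR nearL\n',onplane('side',s([(190,55),(350,66),(322,520),(87,500)]),.19))
print('scene bed corners back-near(y+),front..\n',onplane('scene',c([(800,372),(635,320),(35,140)]),.19))
print('plain bottom near edge',onplane('side',s([(229,152),(323,170)]),.19),'top',onplane('side',s([(237,101),(328,112),(325,140),(229,122)]),.23))
print('step bottom',onplane('side',s([(183,386),(299,386)]),.19),'top',onplane('side',s([(187,314),(255,318),(257,345),(183,343)]),.232),'low',onplane('side',s([(299,342),(299,364)]),.212))
a=cv2.cvtColor(cv2.imread('pics/scene0.png'),cv2.COLOR_BGR2HSV);b=cv2.cvtColor(cv2.imread('pics/side0.png'),cv2.COLOR_BGR2HSV)
for im,(x0,y0,x1,y1) in ((a,(200,175,225,197)),(b,(258,158,272,172))):
    m=cv2.inRange(im,(10,140,90),(30,255,255));q=np.argwhere(m[y0:y1,x0:x1])[:,::-1]+[x0,y0];print(len(q),q.mean(0),q.min(0),q.max(0))
    ctr=q.mean(0); 
    if im is a: A=ctr
    else: print(tri('scene',A,'side',ctr), tri('scene',(209,186),'side',s([(27,155)])[0]))
# fence bead ends: scene left(100,38) right(637,172); side far, near
print('bead far end',tri('scene',c([(100,38)])[0],'side',s([(168,5)])[0]),'near end',tri('scene',c([(637,178)])[0],'side',s([(92,265)])[0]))
```

```text
bed corners farL farR nearR nearL
 [[ 0.5635 -0.4054  0.19  ]
 [ 0.4195 -0.4022  0.19  ]
 [ 0.4256  0.1944  0.19  ]
 [ 0.5711  0.1951  0.19  ]]
scene bed corners back-near(y+),front..
 [[ 0.572   0.1952  0.19  ]
 [ 0.5695  0.0889  0.19  ]
 [ 0.5685 -0.3962  0.19  ]]
plain bottom near edge [[ 0.5155 -0.2384  0.19  ]
 [ 0.4378 -0.2196  0.19  ]] top [[ 0.5116 -0.2527  0.23  ]
 [ 0.4375 -0.2437  0.23  ]
 [ 0.4385 -0.1986  0.23  ]
 [ 0.5155 -0.2175  0.23  ]]
step bottom [[0.523  0.0741 0.19  ]
 [0.4452 0.0641 0.19  ]] top [[0.5237 0.0489 0.232 ]
 [0.478  0.0477 0.232 ]
 [0.4748 0.0775 0.232 ]
 [0.5232 0.0815 0.232 ]] low [[0.4475 0.044  0.212 ]
 [0.4464 0.0684 0.212 ]]
10 [213.  186.7] [209 185] [216 189]
162 [263.5309 163.7901] [258 158] [271 171]
(array([ 0.6507, -0.0837,  0.2631]), np.float64(0.008913430221296235)) (array([ 0.6563, -0.0894,  0.2628]), np.float64(0.00283551394583271))
bead far end (array([ 0.5748, -0.3084,  0.2872]), np.float64(0.004019693793624715)) near end (array([0.5822, 0.0917, 0.2937]), np.float64(0.00394619816330247))
```

```bash
python3 -m handwheel '[[[0,0,1.08,0,0,-0.047,0.087],[0,0,1.08,0,0,-0.047,0.087],[0,0,1.08,0,0,-0.047,0.087],[0,0,1.08,0,0,-0.047,0.087]]]'; python3 -m handwheel '[[[0,0,0,-0.0204,0.0395,0,0.087],[0,0,0,-0.0204,0.0395,0,0.087],[0,0,0,-0.0204,0.0395,0,0.087],[0,0,0,-0.0204,0.0395,0,0.087],[0,0,0,-0.0204,0.0395,0,0.087],[0,0,0,-0.0204,0.0395,0,0.087],[0,0,0,-0.0204,0.0395,0,0.087],[0,0,0,-0.0204,0.0395,0,0.087],[0,0,0,-0.0204,0.0395,0,0.087],[0,0,0,-0.0204,0.0395,0,0.087],[0,0,0,-0.0204,0.0395,0,0.087],[0,0,0,0,0,0,0.087]]]'
cat >> h.py <<'E'
def darkwood(n,P,z,ztop,roi=None):
    im=cv2.cvtColor(cams.capture(n),cv2.COLOR_RGB2BGR);cv2.imwrite('pics/last_%s.png'%n,im)
    hsv=cv2.cvtColor(im,cv2.COLOR_BGR2HSV);m=cv2.inRange(hsv,(0,90,15),(12,255,150));m=cv2.morphologyEx(m,2,np.ones((3,3)))
    for k in cv2.findContours(m,0,2)[0]:
        if cv2.contourArea(k)<150: continue
        rc=cv2.minAreaRect(k);b=cv2.boxPoints(rc);print('px',rc[0],rc[1]);print(onplane(n,b,ztop,P))
E
python3 - <<'E'
from h import *
np.set_printoptions(precision=4,suppress=True)
s=r.sense();print(s['tcp_pos'],np.round(s['ee_rot'],3).tolist())
darkwood('wrist',pose('wrist'),.19,.23)
E
```

```text
time_s: 0.55
tcp_pos: [0.1385, -0.6089, 0.4123]
ee_rot: [[-0.973, 0.231, -0.0], [0.231, 0.973, 0.0], [0.0, 0.0, -1.0]]
wrist_force: [-0.1, -1.9, -0.3]
gripper_width: 0.998
gripper_force: 0.0
time_s: 1.75
tcp_pos: [0.4582, -0.2336, 0.4093]
ee_rot: [[-0.975, 0.221, -0.001], [0.221, 0.975, 0.001], [0.001, 0.001, -1.0]]
wrist_force: [-0.5, -0.3, -0.1]
gripper_width: 0.997
gripper_force: 0.0
[ 0.4582 -0.2336  0.4093] [[-0.975, 0.221, -0.001], [0.221, 0.975, 0.001], [0.001, 0.001, -1.0]]
px (219.5, 310.5) (19.0, 27.0)
[[ 0.5574 -0.3396  0.23  ]
 [ 0.5637 -0.3112  0.23  ]
 [ 0.586  -0.3171  0.23  ]
 [ 0.5796 -0.3459  0.23  ]]
px (282.5, 208.0) (76.0, 23.0)
[[ 0.4355 -0.2393  0.23  ]
 [ 0.4404 -0.2175  0.23  ]
 [ 0.5169 -0.2341  0.23  ]
 [ 0.5117 -0.2571  0.23  ]]
px (549.0, 176.5) (31.0, 20.0)
[[0.4842 0.0203 0.23  ]
 [0.4886 0.0405 0.23  ]
 [0.5204 0.0395 0.23  ]
 [0.5158 0.0189 0.23  ]]
px (547.0, 135.0) (42.0, 24.0)
[[0.4379 0.0188 0.23  ]
 [0.4428 0.0423 0.23  ]
 [0.4836 0.0407 0.23  ]
 [0.4783 0.0166 0.23  ]]
px (299.6153564453125, 30.423072814941406) (81.26358032226562, 21.07860565185547)
[[ 0.2907 -0.208   0.23  ]
 [ 0.2849 -0.191   0.23  ]
 [ 0.3483 -0.1632  0.23  ]
 [ 0.3547 -0.1808  0.23  ]]
```

View pics/last_wrist.png

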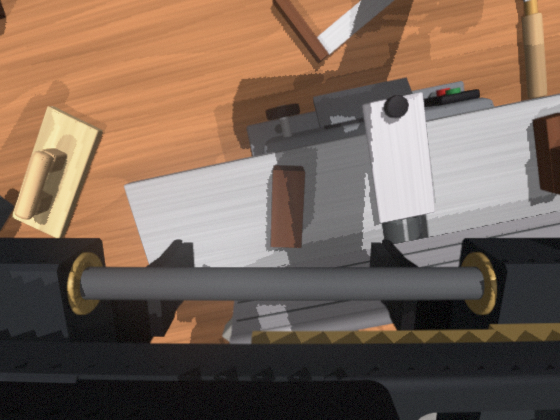

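The wrist view shows the plain offcut with corners at about (274,166), (303,168), (299,248) and (271,247). The colour mask missed part of its width. The stepped offcut is at the right edge, around (547,152).

Run:
```python
from h import *
np.set_printoptions(precision=4,suppress=True)
p=onplane('wrist',[(276,166.5),(304,168),(301,248),(272,247)],.23);print(p,p.mean(0),np.linalg.norm(p-np.roll(p,1,0),axis=1))
d=(p[2]+p[3]-p[0]-p[1]);print(np.degrees(np.arctan2(d[1],d[0])))
s=r.sense();print(np.array(s['ee_rot']).T@(p.mean(0)-s['tcp_pos']))
```

```text
[[ 0.4319 -0.2354  0.23  ]
 [ 0.4394 -0.2092  0.23  ]
 [ 0.5194 -0.2293  0.23  ]
 [ 0.5117 -0.2581  0.23  ]] [ 0.4756 -0.233   0.23  ] [0.0829 0.0272 0.0825 0.0299]
-14.972042496189433
[-0.018   0.0061  0.1796]
```

```bash
python3 -m handwheel '[[[0,0,0.35,-0.018,0.005,0.03,0.087],[0,0,0,0,0,0.045,0.087],[0,0,0,0,0,0.045,0.087],[0,0,0,0,0,0.045,0.087],[0,0,0,0,0,0.03,0.087],[0,0,0,0,0,0.018,0.087],[0,0,0,0,0,0,0.02],[0,0,0,0,0,0,0.02],[0,0,0,0,0,0,0.02],[0,0,0,0,0,0,0.02],[0,0,0,0,0,0,0.02],[0,0,0,0,0,0,0.02]]]'
```

```text
time_s: 3.0
tcp_pos: [0.4746, -0.2363, 0.1981]
ee_rot: [[-0.965, 0.262, 0.001], [0.262, 0.965, -0.0], [-0.001, 0.0, -1.0]]
wrist_force: [-0.7, -0.6, -0.4]
gripper_width: 0.543
gripper_force: 0.0
```

```bash
python3 -m handwheel '[[[0,0,0,0,0,0,0.02],[0,0,0,0,0,0,0.02],[0,0,0,0,0,0,0.02],[0,0,0,0,0,0,0.02],[0,0,0,0,0,0,0.02],[0,0,0,0,0,0,0.02]]]'
```

```text
time_s: 3.6
tcp_pos: [0.4747, -0.2361, 0.1978]
ee_rot: [[-0.965, 0.262, 0.001], [0.262, 0.965, 0.0], [-0.001, 0.0, -1.0]]
wrist_force: [-0.0, 2.6, 1.9]
gripper_width: 0.363
gripper_force: 30.0
```

```bash
python3 -m handwheel '[[[0,0,0,0,0,-0.045,0.02],[0,0,-1.3,0,0,-0.045,0.02],[0,0,-1.3,0,0,-0.04,0.02],[0,0,-1.3,0,0,0,0.02],[0,0,0,-0.0095,0.0388,0,0.02],[0,0,0,-0.0095,0.0388,0,0.02],[0,0,0,-0.0095,0.0388,0,0.02],[0,0,0,-0.0095,0.0388,0,0.02],[0,0,0,-0.0095,0.0388,0,0.02],[0,0,0,-0.0095,0.0388,0,0.02],[0,0,0,-0.0095,0.0388,0,0.02],[0,0,0,-0.0095,0.0388,0,0.02]]]'; python3 -m handwheel '[[[0,0,0,-0.0095,0.0388,0,0.02],[0,0,0,-0.0095,0.0388,0,0.02],[0,0,0,-0.0095,0.0388,0,0.02],[0,0,0,-0.0095,0.0388,0,0.02],[0,0,0,-0.0095,0.0388,0,0.02],[0,0,0,-0.0095,0.0388,0,0.02],[0,0,0,-0.0095,0.0388,0,0.02],[0,0,0,-0.0095,0.0388,0,0.02],[0,0,0,0,0,0,0.02],[0,0,0,0,0,0,0.02]]]'
python3 - <<'E'
from h import *
cv2.imwrite('pics/w2.png',cams.capture('wrist')[...,::-1])
E
```

```text
time_s: 4.8
tcp_pos: [0.5049, 0.0831, 0.327]
ee_rot: [[-0.99, -0.142, -0.001], [-0.142, 0.99, -0.001], [0.001, -0.001, -1.0]]
wrist_force: [1.2, -0.1, -0.4]
gripper_width: 0.367
gripper_force: 30.0
time_s: 5.8
tcp_pos: [0.536, 0.4002, 0.3256]
ee_rot: [[-0.99, -0.144, -0.002], [-0.144, 0.99, -0.003], [0.003, -0.002, -1.0]]
wrist_force: [-0.2, -0.9, -1.2]
gripper_width: 0.368
gripper_force: 30.0
```

View pics/w2.png

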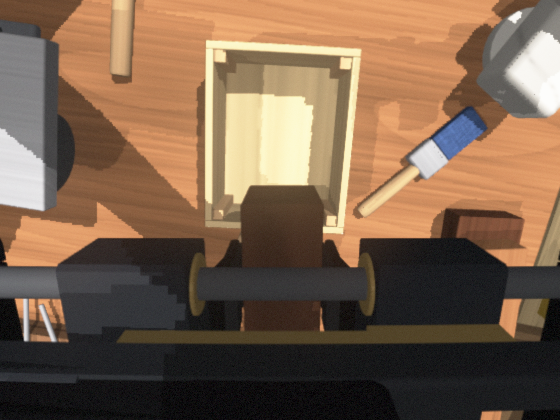

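The crate rim corners appear at (206,42), (360,50), (343,233) and (206,228), with the held offcut centred near column 282.

Run:
```python
from h import *
np.set_printoptions(precision=4,suppress=True)
p=onplane('wrist',[(206,42),(360,50),(343,233),(206,228)],.1);print(p,p.mean(0),np.linalg.norm(p-np.roll(p,1,0),axis=1))
d=(p[2]+p[3]-p[0]-p[1]);print(np.degrees(np.arctan2(d[1],d[0])))
s=r.sense();print(np.array(s['ee_rot']).T@(p.mean(0)-s['tcp_pos']))
```

```text
[[0.4025 0.3012 0.1   ]
 [0.3874 0.4587 0.1   ]
 [0.584  0.4776 0.1   ]
 [0.6009 0.3199 0.1   ]] [0.4937 0.3893 0.1   ] [0.1993 0.1582 0.1975 0.1585]
5.4469775387817965
[ 0.0431 -0.0035  0.2266]
```

```bash
python3 -m handwheel '[[[0,0,0.4,0.003,-0.006,0.02,0.02],[0,0,0,0,0,0.045,0.02],[0,0,0,0,0,0.045,0.02],[0,0,0,0,0,0.045,0.02],[0,0,0,0,0,0.045,0.02],[0,0,0,0,0,0.045,0.02],[0,0,0,0,0,0.035,0.02],[0,0,0,0,0,0,0.02],[0,0,0,0,0,0,0.05],[0,0,0,0,0,0,0.05],[0,0,0,0,0,0,0.05],[0,0,0,0,0,0,0.05]]]'
```

```text
time_s: 7.05
tcp_pos: [0.535, 0.3943, 0.0499]
ee_rot: [[-0.995, -0.101, 0.003], [-0.101, 0.995, 0.003], [-0.003, 0.003, -1.0]]
wrist_force: [0.5, -0.6, 0.3]
gripper_width: 0.56
gripper_force: 0.0
```

```bash
python3 -m handwheel '[[[0,0,0,0,0,-0.04,0.05],[0,0,0,0,0,-0.045,0.05],[0,0,0,0,0,-0.045,0.05],[0,0,0,0,0,-0.045,0.05],[0,0,0,0,0,-0.045,0.087],[0,0,0,0,0,-0.045,0.087],[0,0,0,0.0099,-0.0374,-0.01,0.087],[0,0,0,0.0099,-0.0374,-0.01,0.087],[0,0,0,0.0099,-0.0374,-0.01,0.087],[0,0,0,0.0099,-0.0374,-0.01,0.087],[0,0,0,0.0099,-0.0374,-0.01,0.087],[0,0,0,0.0099,-0.0374,-0.01,0.087]]]';python3 -m handwheel '[[[0,0,0,0.0099,-0.0374,-0.01,0.087],[0,0,0,0.0099,-0.0374,-0.01,0.087],[0,0,0,0.0099,-0.0374,-0.01,0.087],[0,0,0,0,0,0,0.087],[0,0,0,0,0,0,0.087]]]'
python3 - <<'E'
from h import *
a=cams.capture('wrist')[...,::-1][100:300,180:400];b=cams.capture('side')[...,::-1][300:390,245:355]
cv2.imwrite('pics/w3.png',np.vstack([cv2.resize(a,(440,400)),np.pad(cv2.resize(b,None,fx=2,fy=2),((0,0),(0,220),(0,0)))]))
E
```

```text
time_s: 8.25
tcp_pos: [0.497, 0.1626, 0.3741]
ee_rot: [[-0.995, -0.102, 0.002], [-0.102, 0.995, 0.001], [-0.002, 0.001, -1.0]]
wrist_force: [0.3, -0.2, -0.4]
gripper_width: 0.997
gripper_force: 0.0
time_s: 8.75
tcp_pos: [0.4792, 0.049, 0.4037]
ee_rot: [[-0.995, -0.1, 0.002], [-0.1, 0.995, 0.002], [-0.003, 0.001, -1.0]]
wrist_force: [0.6, -0.1, 0.6]
gripper_width: 0.999
gripper_force: 0.0
```

View pics/w3.png

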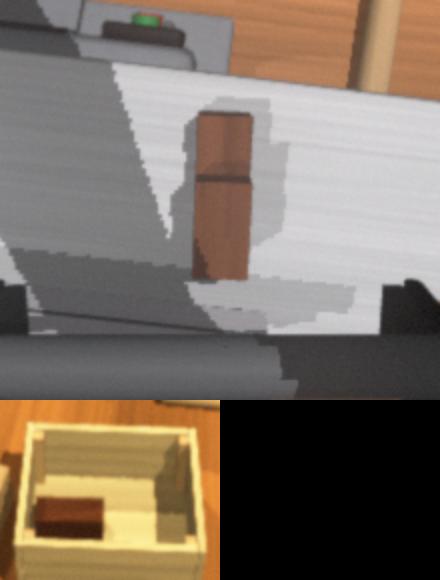

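The plain offcut lies flat in the far half of the crate. The tall top of the stepped offcut has full-image corners at about (277.5,190.5), (305,191), (303.5,239.5) and (276,238.5).

Run:
```python
from h import *
np.set_printoptions(precision=4,suppress=True)
p=onplane('wrist',[(277.5,190.5),(305,191),(303.5,239.5),(276,238.5)],.232);print(p,p.mean(0),np.linalg.norm(p-np.roll(p,1,0),axis=1))
d=(p[2]+p[3]-p[0]-p[1]);print(np.degrees(np.arctan2(d[1],d[0])))
s=r.sense();print(np.array(s['ee_rot']).T@(p.mean(0)-s['tcp_pos']))
```

```text
[[0.4776 0.0459 0.232 ]
 [0.4754 0.0722 0.232 ]
 [0.5243 0.0766 0.232 ]
 [0.5261 0.0492 0.232 ]] [0.5008 0.061  0.232 ] [0.0486 0.0264 0.0492 0.0274]
4.524907941345047
[-0.0224  0.0085  0.1705]
```

```bash
python3 -m handwheel '[[[0,0,0.2,-0.019,0.0085,0.03,0.087],[0,0,0,0,0,0.045,0.087],[0,0,0,0,0,0.045,0.087],[0,0,0,0,0,0.04,0.087],[0,0,0,0,0,0.03,0.087],[0,0,0,0,0,0.016,0.087],[0,0,0,0,0,0,0.015],[0,0,0,0,0,0,0.015],[0,0,0,0,0,0,0.015],[0,0,0,0,0,0,0.015],[0,0,0,0,0,0,0.015],[0,0,0,0,0,0,0.015]]]';python3 -m handwheel '[[[0,0,0,0,0,0,0.015],[0,0,0,0,0,0,0.015],[0,0,0,0,0,0,0.015],[0,0,0,0,0,0,0.015],[0,0,0,0,0,0,0.015],[0,0,0,0,0,0,0.015],[0,0,0,0,0,0,0.015]]]'
```

```text
time_s: 10.05
tcp_pos: [0.4978, 0.0601, 0.1971]
ee_rot: [[-0.997, -0.08, 0.001], [-0.08, 0.997, 0.001], [-0.001, 0.0, -1.0]]
wrist_force: [0.5, 0.2, 0.6]
gripper_width: 0.541
gripper_force: 0.0
time_s: 10.75
tcp_pos: [0.4976, 0.06, 0.1966]
ee_rot: [[-0.997, -0.08, 0.0], [-0.08, 0.997, -0.0], [-0.0, -0.0, -1.0]]
wrist_force: [0.1, -0.7, 1.6]
gripper_width: 0.318
gripper_force: 30.0
```

```bash
python3 -m handwheel '[[[0,0,0,0,0,-0.045,0.015],[0,0,0,0,0,-0.045,0.015],[0,0,0,0,0,-0.04,0.015],[0,0,0,0.0013,0.0365,0,0.015],[0,0,0,0.0013,0.0365,0,0.015],[0,0,0,0.0013,0.0365,0,0.015],[0,0,0,0.0013,0.0365,0,0.015],[0,0,0,0.0013,0.0365,0,0.015],[0,0,0,0.0013,0.0365,0,0.015],[0,0,0,0.0013,0.0365,0,0.015],[0,0,0,0.0013,0.0365,0,0.015],[0,0,0,0.0013,0.0365,0,0.015]]]';python3 -m handwheel '[[[0,0,-0.2,0,0,0,0.015],[0,0,0,0,0,0.045,0.015],[0,0,0,0,0,0.045,0.015],[0,0,0,0,0,0.045,0.015],[0,0,0,0,0,0.045,0.015],[0,0,0,0,0,0.045,0.015],[0,0,0,0,0,0.045,0.015],[0,0,0,0,0,0.005,0.015],[0,0,0,0,0,0,0.05],[0,0,0,0,0,0,0.05],[0,0,0,0,0,0,0.05],[0,0,0,0,0,0,0.05]]]'
```

```text
time_s: 11.95
tcp_pos: [0.4591, 0.388, 0.3261]
ee_rot: [[-0.997, -0.08, -0.0], [-0.08, 0.997, -0.0], [0.001, -0.0, -1.0]]
wrist_force: [0.7, 0.1, -1.1]
gripper_width: 0.323
gripper_force: 30.0
time_s: 13.15
tcp_pos: [0.4604, 0.3876, 0.0539]
ee_rot: [[-0.995, -0.101, 0.003], [-0.101, 0.995, 0.003], [-0.003, 0.003, -1.0]]
wrist_force: [0.6, -0.4, 0.1]
gripper_width: 0.548
gripper_force: 0.0
```

```bash
python3 -m handwheel '[[[0,0,0,0,0,-0.045,0.05],[0,0,0,0,0,-0.045,0.05],[0,0,0,0,0,-0.045,0.05],[0,0,0,0,0,-0.045,0.05],[0,0,0,0,0,-0.045,0.05],[0,0,0,0,0,-0.045,0.05],[0,0,0,0,0,-0.045,0.05],[0,0,0,0,0,-0.045,0.05]]]'
python3 - <<'E'
from h import *
from scipy.optimize import least_squares
print(np.round(r.sense()['joints'],1))
a=np.mean([cams.capture('scene')[...,::-1].astype(float) for _ in range(4)],0).astype(np.uint8)
b=np.mean([cams.capture('side')[...,::-1].astype(float) for _ in range(4)],0).astype(np.uint8)
cv2.imwrite('pics/sc1.png',a);cv2.imwrite('pics/sd1.png',b)
A=cv2.resize(a[165:225,185:240],None,fx=8,fy=8,interpolation=2);B=cv2.resize(b[150:195,255:290],None,fx=8,fy=8,interpolation=2);C=cv2.resize(b[300:390,245:355],None,fx=2.5,fy=2.5)
o=np.zeros((600,780,3),np.uint8);o[:480,:440]=A;o[:360,450:730]=B;o[365:590,450:725]=C;cv2.imwrite('pics/c4.png',o)
E
```

```text
time_s: 13.95
tcp_pos: [0.459, 0.3857, 0.4152]
ee_rot: [[-0.995, -0.101, 0.002], [-0.101, 0.995, 0.002], [-0.002, 0.002, -1.0]]
wrist_force: [0.8, 0.4, -0.6]
gripper_width: 0.575
gripper_force: 0.0
[  55.5   16.    18.4    0.   -92.3 -139.7]
```

View pics/c4.png

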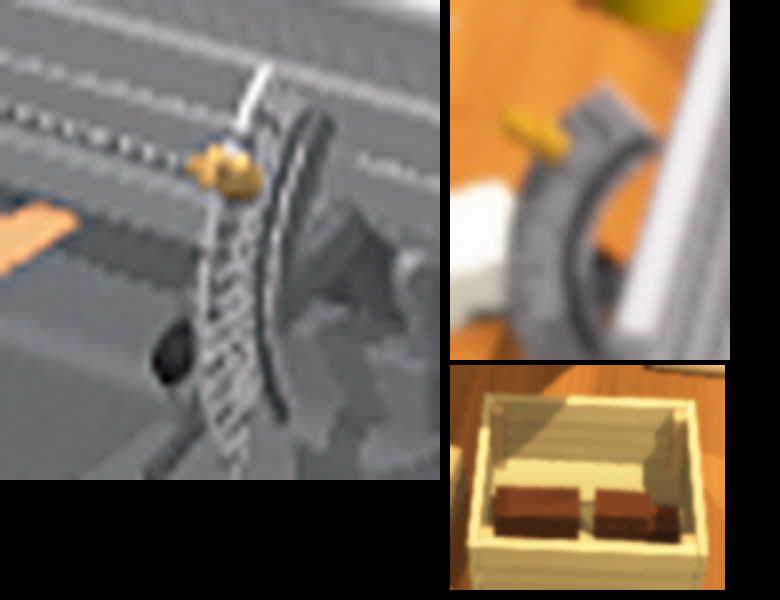

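Both offcuts lie in the crate. In the scene view the clip tip is at crop (192,168) and its root at (258,183), and the dark pointer blob is around (172,352). In the side view the tip is at (58,122) and the root at (115,152).

Run:
```python
from h import *
from scipy.optimize import least_squares
np.set_printoptions(precision=4,suppress=True)
f=lambda x,y,x0,y0:np.array([(x+.5)/8-.5+x0,(y+.5)/8-.5+y0])
st,sr=f(192,168,185,165),f(258,183,185,165);dt,dr=f(58,122,255,150),f(115,152,255,150)
print(tri('scene',st,'side',dt),tri('scene',sr,'side',dr))
def pt(t,y,rad,hx=.5525):
    return np.array([hx-.01*(-.104-y)*-1+rad*np.cos(t),y,.194+rad*np.sin(t)])
for hx in(.550,.5525,.555):
  for name,obs in(('scene tip',[('scene',st,.122)]),('side tip',[('side',dt,.122)]),('both tip',[('scene',st,.122),('side',dt,.122)])):
    q=least_squares(lambda p:np.concatenate([project(n,pt(p[0],p[1],rad,hx))[0]-uv for n,uv,rad in obs]),[.5,-.09])
    print(hx,name,q.x,q.cost)
for t in(-.26,): print('pointer pred px',project('scene',[pt(t,-.10,.125),pt(t,-.075,.125)]),'obs',f(172,352,185,165))
```

```text
(array([ 0.6559, -0.0901,  0.2613]), np.float64(0.0014953000163015421)) (array([ 0.6345, -0.0844,  0.2505]), np.float64(0.0037757502388211426))
0.55 scene tip [ 0.5694 -0.093 ] 3.6350710512584224e-27
0.55 side tip [ 0.43   -0.1158] 5.311937405139602e-22
0.55 both tip [ 0.5616 -0.0927] 0.7318934537384048
0.5525 scene tip [ 0.581  -0.0916] 1.655976812239948e-26
0.5525 side tip [ 0.5348 -0.0971] 1.6155871338926322e-27
0.5525 both tip [ 0.5756 -0.0912] 0.19380515916833047
0.555 scene tip [ 0.5926 -0.0902] 1.6034702303884374e-25
0.555 side tip [ 0.6066 -0.085 ] 1.924825051603887e-20
0.555 both tip [ 0.5897 -0.0898] 0.09726310867694353
pointer pred px [[204.349  224.0451]
 [212.7792 226.8816]] obs [206.0625 208.5625]
```

```bash
python3 -m handwheel '[[[0,0,-1.4,0,0,0,0.06],[0,0,-1.4,0,0,0,0.06],[0,0,-1.4,0,0,0,0.06],[0,0,-1.4,0,0,0,0.06],[0,0,-1.4,0,0,0,0.06],[0,0,-1.4,0,0,0,0.06],[0,0,-1.4,0,0,0,0.06],[0,0,-1.4,0,0,0,0.06],[0,0,-1.4,0,0,0,0.06],[0,0,-1.4,0,0,0,0.06],[0,0,0,0,0,0,0.06]]]';python3 -m handwheel '[[[0,0,0,0.0396,-0.0146,0.003,0.06],[0,0,0,0.0396,-0.0146,0.003,0.06],[0,0,0,0.0396,-0.0146,0.003,0.06],[0,0,0,0.0396,-0.0146,0.003,0.06],[0,0,0,0.0396,-0.0146,0.003,0.06],[0,0,0,0.0396,-0.0146,0.003,0.06],[0,0,0,0.0396,-0.0146,0.003,0.06],[0,0,0,0.0396,-0.0146,0.003,0.06],[0,0,0,0.0396,-0.0146,0.003,0.06],[-1.2,0,0,0,0,0,0.06],[-1.2,0,0,0,0,0,0.06],[0,0,0,0,0,0,0.06]]]'
python3 - <<'E'
from h import *
print(np.round(r.sense()['joints'],1))
E
```

```text
time_s: 15.45
tcp_pos: [0.4594, 0.3864, 0.4103]
ee_rot: [[-0.004, -1.0, -0.001], [-1.0, 0.004, -0.002], [0.002, 0.001, -1.0]]
wrist_force: [-0.1, 0.9, -0.5]
gripper_width: 0.691
gripper_force: 0.0
time_s: 16.65
tcp_pos: [0.5918, 0.0296, 0.3792]
ee_rot: [[-0.009, -0.966, -0.258], [-1.0, 0.009, 0.001], [0.002, 0.258, -0.966]]
wrist_force: [0.6, -0.3, -0.9]
gripper_width: 0.691
gripper_force: 0.0
[  16.2   24.1   25.6   -4.3 -105.8  -17.4]
```

```bash
python3 -m handwheel '[[[0,0,0,0,-0.006,0.03,0.06],[0,0,0,0,0,0.03,0.06],[0,0,0,0,0,0.027,0.06],[0,0,0,0,0,0.02,0.06],[0,0,0,0,0,0,0.06],[0,0,0,0,0,0,0.04],[0,0,0,0,0,0,0.04],[0,0,0,0,0,0,0.03],[0,0,0,0,0,0,0.03],[0,0,0,0,0,0,0.03]]]'
python3 - <<'E'
from h import *
a=cams.capture('side')[...,::-1][130:240,250:380];b=cams.capture('wrist')[...,::-1]
o=np.zeros((550,780,3),np.uint8);o[:440,:520]=cv2.resize(a,None,fx=4,fy=4,interpolation=2);o[445:550,520:660]=0
o[:195,520:]=cv2.resize(b,(260,195));cv2.imwrite('pics/c5.png',o[:440])
E
```

```text
time_s: 17.65
tcp_pos: [0.5698, 0.0298, 0.28]
ee_rot: [[-0.004, -0.969, -0.246], [-1.0, 0.004, 0.001], [-0.0, 0.246, -0.969]]
wrist_force: [1.4, -0.1, -0.2]
gripper_width: 0.372
gripper_force: 0.6
```

View pics/c5.png

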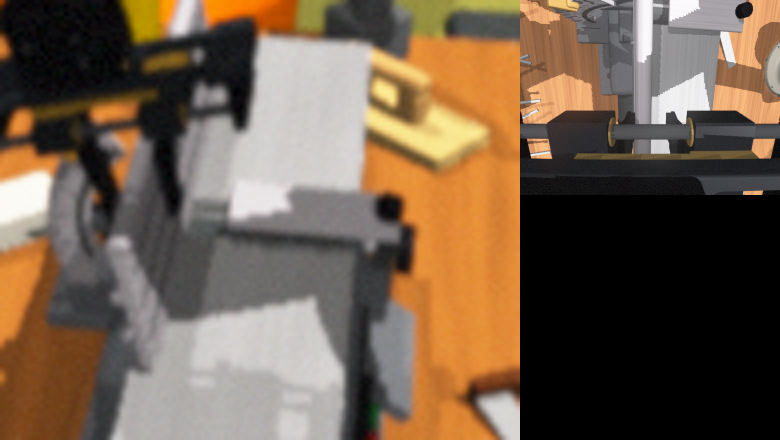

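The fingers straddle the fence's top edge, one on each side, clear of the quadrant and clip. I'll go a little deeper and close.

```bash
python3 -m handwheel '[[[0,0,0,0,0,0.006,0.03],[0,0,0,0,0,0,0.005],[0,0,0,0,0,0,0.005],[0,0,0,0,0,0,0.005],[0,0,0,0,0,0,0.005],[0,0,0,0,0,0,0.005],[0,0,0,0,0,0,0.005],[0,0,0,0,0,0,0.005],[0,0,0,0,0,0,0.005]]]'
```

```text
time_s: 18.65
tcp_pos: [0.5672, 0.0298, 0.2731]
ee_rot: [[-0.004, -0.968, -0.25], [-1.0, 0.003, 0.001], [-0.0, 0.25, -0.968]]
wrist_force: [-1.5, -0.1, -3.5]
gripper_width: 0.171
gripper_force: 30.0
```

```bash
python3 -m handwheel '[[[0.8,0,0,0,0.0067,0.0003,0.005],[0.8,0,0,0,0.0067,0.0003,0.005],[0.8,0,0,0,0.0067,0.0003,0.005],[0.8,0,0,0,0.0067,0.0003,0.005],[0,0,0,0,0,0,0.005],[0,0,0,0,0,0,0.005]]]'
```

```text
time_s: 19.25
tcp_pos: [0.5381, 0.0303, 0.2713]
ee_rot: [[-0.004, -0.997, 0.075], [-1.0, 0.004, 0.0], [-0.001, -0.075, -0.997]]
wrist_force: [3.1, 2.0, -18.8]
gripper_width: 0.172
gripper_force: 29.8
```

```bash
python3 -m handwheel '[[[0,0,0,0,0,0.002,0.005],[0,0,0,0,0,0,0.005]]]'
python3 - <<'E'
from h import *
s=r.sense();print(s['wrist_force'],s['moment'])
E
```

```text
time_s: 19.45
tcp_pos: [0.5397, 0.0302, 0.2717]
ee_rot: [[-0.004, -0.997, 0.077], [-1.0, 0.004, -0.0], [-0.0, -0.077, -0.997]]
wrist_force: [0.5, 3.4, -15.3]
gripper_width: 0.169
gripper_force: 30.0
[  0.4664926    3.39929679 -15.30533716] [ 1.01019336  1.03500051 -0.05939024]
```

```bash
python3 -m handwheel '[[[0,0,0,0,0,0.002,0.005],[0,0,0,0,0,0.002,0.005],[0,0,0,0,0,0,0.005],[0,0,0,0,0,0,0.005]]]'
python3 - <<'E'
from h import *
s=r.sense();print(s['wrist_force'],s['moment'])
E
```

```text
time_s: 19.85
tcp_pos: [0.5422, 0.0302, 0.2723]
ee_rot: [[-0.003, -0.996, 0.087], [-1.0, 0.003, 0.0], [-0.001, -0.087, -0.996]]
wrist_force: [-2.7, 4.5, -5.1]
gripper_width: 0.176
gripper_force: 30.1
[-2.72326776  4.53566385 -5.08465995] [ 1.2599767   1.47549513 -0.0248302 ]
```

```bash
python3 -m handwheel '[[[0.7,0,0,0,0.0059,0.0004,0.005],[0.7,0,0,0,0.0059,0.0004,0.005],[0.7,0,0,0,0.0059,0.0004,0.005],[0.7,0,0,0,0.0059,0.0004,0.005],[0.7,0,0,0,0.0059,0.0004,0.005],[0,0,0,0,0,0,0.005],[0,0,0,0,0,0,0.005],[0,0,0,0,0,0,0.005]]]'
python3 - <<'E'
from h import *
s=r.sense();print(s['wrist_force'],s['moment'])
z=np.array(s['ee_rot'])[:,2];b=s['tcp_pos']-.0165*z;print(b,[(np.arctan2(h-b[0],b[2]-.194),np.hypot(h-b[0],b[2]-.194)) for h in(.5525,.555)],np.arcsin(z[0]))
a=np.mean([cams.capture('scene')[...,::-1].astype(float) for _ in range(4)],0).astype(np.uint8)
A=cv2.resize(a[150:220,180:260],None,fx=8,fy=8,interpolation=2);cv2.imwrite('pics/c6.png',A)
E
```

```text
time_s: 20.65
tcp_pos: [0.5131, 0.0301, 0.2599]
ee_rot: [[-0.003, -0.901, 0.434], [-1.0, 0.002, -0.002], [0.001, -0.434, -0.901]]
wrist_force: [6.0, 4.9, -18.4]
gripper_width: 0.177
gripper_force: 30.1
[  6.00318239   4.88042044 -18.41043057] [1.3247186  1.8246734  0.44350156]
[0.50591218 0.03017274 0.27476193] [(np.float64(0.5232262669392335), np.float64(0.09323579634122656)), (np.float64(0.5461415462923859), np.float64(0.09450980268635141))] 0.44843715547103413
```

View pics/c6.png

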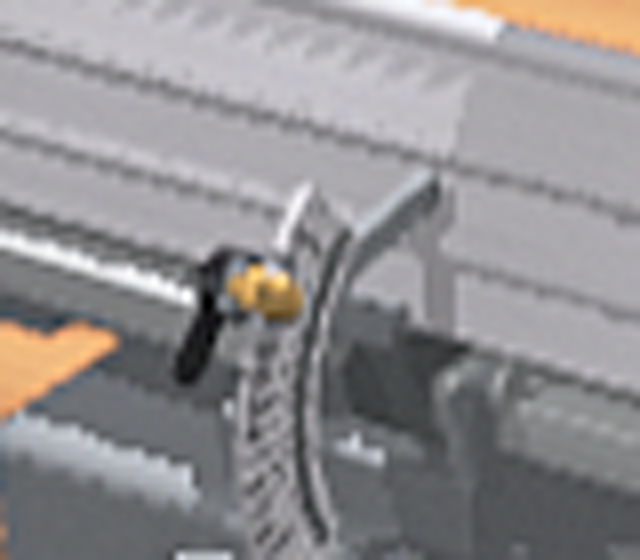

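The scene view shows the brass clip at crop (262,290). The dark pointer assembly is beside it, with its lower end at (185,378) and its upper part at (225,260). I'll compare these with projected points at known angles.

Run:
```python
from h import *
np.set_printoptions(precision=1,suppress=True)
def pt(t,y,rad,hx=.554): return np.array([hx+rad*np.cos(t),y,.194+rad*np.sin(t)])
g=lambda X:(project('scene',X)-[180,150]+.5)*8-.5
print('clip tip pred .57',g([pt(.57,-.091,.122),pt(.57,-.091,.096)]))
for y in(-.105,-.077):
  for t in(.40,.45,.5,.55,.6):print(y,t,g([pt(t,y,.125),pt(t,y,.105)]).ravel())
```

```text
clip tip pred .57 [[229.1 295.3]
 [277.6 306.2]]
-0.105 0.4 [169.2 353.7 210.  349.7]
-0.105 0.45 [173.  332.8 213.1 332.5]
-0.105 0.5 [177.3 311.9 216.8 315.3]
-0.105 0.55 [182.3 291.  220.9 298.1]
-0.105 0.6 [188.  270.1 225.6 280.9]
-0.077 0.4 [247.  377.6 286.9 373.1]
-0.077 0.45 [250.9 356.4 290.1 355.7]
-0.077 0.5 [255.4 335.3 293.9 338.3]
-0.077 0.55 [260.5 314.1 298.1 320.9]
-0.077 0.6 [266.2 293.  302.8 303.5]
```

Run:
```python
from h import *
a=np.mean([cams.capture('scene')[...,::-1].astype(float) for _ in range(4)],0).astype(np.uint8);cv2.imwrite('pics/sc2.png',a)
b=cv2.imread('pics/sc1.png')
f=lambda p:'#' if p.max()<45 else '+' if p.max()<75 else 'B' if int(p[2])-int(p[0])>60 else '.'
for y in range(174,230,1): print(y,''.join(f(b[y,x]) for x in range(196,226)),' ',''.join(f(a[y,x]) for x in range(196,226)))
```

```text
174 ..............................   ..............................
175 ..............................   ..............................
176 ..............................   ..............................
177 ..............................   ..............................
178 ..............................   ..............................
179 ..............................   ..............................
180 ..............................   ..........................+...
181 ..............................   ..............................
182 .........................+....   ..........+#+..+.........+....
183 ...............BB........+....   .........###...BB........+....
184 .............BBBBBBB..........   .........+.+..BBBBBB..........
185 .............BBBBBBBB.........   .........+.+.BBBBBBBB.........
186 .............BBBBBBBBB..+.....   .........++..BBBBBBBBB..+.....
187 ..............BBBBBBBB........   .........##...BBBBBBBB........
188 ................BBBBB..+......   .........##......BBBB..+......
189 .......................+......   .........###.++........+......
190 ........
[... 2007 characters left out ...]
....................
220 ............+.................   ..............................
221 ...........+..................   ..............................
222 ..........+...................   ..............................
223 ..............................   ..............................
224 .......+......................   ..............................
225 ..............................   ..............................
226 ..............................   ..............................
227 ..............................   ..............................
228 ..............................   ..............................
229 ..............................   ..............................
```

Run:
```python
from h import *
np.set_printoptions(precision=3,suppress=True)
def fr(uv,y,t,hx=.554):
    o,d=rays('scene',uv);P=o+d*((y-o[1])/d[:,1])[:,None];x=P[:,0]-hx;z=P[:,2]-.194
    return np.c_[x*np.cos(t)+z*np.sin(t),-x*np.sin(t)+z*np.cos(t)]   # radial, tangential(up)
for y in(-.105,-.09,-.077):
  print(y,'blob top,left,bottom,right,strip ends',fr([(207.5,205),(204,209.5),(206,212),(208.5,209),(209,219),(203,224)],y,-.26).tolist())
  print('   bar top,mid,bottom',fr([(207,182.5),(206,189.5),(202.5,197)],y,.54).tolist())
```

```text
-0.105 blob top,left,bottom,right,strip ends [[0.08957906540951198, 0.03138992623597973], [0.10490034059481748, 0.030343177147333887], [0.10142242548987071, 0.01843241810708736], [0.09058536534809508, 0.018579795959778135], [0.09950290995020249, -0.008217250732316782], [0.1231739295893039, -0.0026201487119097873]]
   bar top,mid,bottom [[0.11005412765505998, 0.011045216535719195], [0.10704521804965213, -0.005680152515068919], [0.11357430242954383, -0.024469493175698867]]
-0.09 blob top,left,bottom,right,strip ends [[0.10340775978230661, 0.04958603649808907], [0.11830273843153745, 0.04856841197676756], [0.1149215922406706, 0.036989055855629754], [0.10438606060378747, 0.03713233309219448], [0.11305548497254678, 0.011080882836669585], [0.13606788621628219, 0.01652225204929806]]
   bar top,mid,bottom [[0.13204265978445154, 0.012315683834539619], [0.12911746956444953, -0.003944321412995291], [0.13546488981904983, -0.022210870677877956]]
-0.077 blob top,left,bottom,right,strip ends [[0.11539262823872863, 0.06535599872525048], [0.1299181498900281, 0.06436361549561008], [0.12662087009136372, 0.053071475237699735], [0.11634666315872091, 0.053211198606955265], [0.1248010499919117, 0.027805931929791097], [0.14724264862633005, 0.033112332709011386]]
   bar top,mid,bottom [[0.15109938762992425, 0.013416755493517327], [0.14824675421060723, -0.0024399344578648063], [0.15443673222328838, -0.02025339784643316]]
```

```bash
python3 -m handwheel '[[[0.25,0,0,0,0.003,0.002,0.005],[0.25,0,0,0,0.003,0.002,0.005],[0,0,0,0,0,0,0.005],[0,0,0,0,0,0,0.005],[0,0,0,0,0,0,0.005]]]'
cat > m.py <<'E'
from h import *
np.set_printoptions(precision=3,suppress=True)
s=r.sense();print(s['wrist_force'],s['joint_velocities'])
z=np.array(s['ee_rot'])[:,2];b=s['tcp_pos']-.0165*z;print(b,[(np.arctan2(h-b[0],b[2]-.194),np.hypot(h-b[0],b[2]-.194)) for h in(.5525,.555)],np.arcsin(z[0]))
E
python3 m.py
python3 - <<'E'
from h import *
b=cv2.imread('pics/sd1.png');a=np.mean([cams.capture('side')[...,::-1].astype(float) for _ in range(4)],0).astype(np.uint8);cv2.imwrite('pics/sd3.png',a)
def f(p):
    B,G,Rr=map(int,p);
    return '#' if max(p)<70 else '.' if Rr-B>70 and Rr>170 and G<150 else 'Y' if Rr-B>70 and G>=120 else 'o' if Rr-B>50 else '+' if max(p)<130 else '-'
for y in range(155,200): print(y,''.join(f(b[y,x]) for x in range(252,288)),' ',''.join(f(a[y,x]) for x in range(252,288)))
def pt(t,y,rad,hx=.554): return np.array([hx+rad*np.cos(t),y,.194+rad*np.sin(t)])
print('clip',project('side',[pt(.58,-.091,.122)]),'ptr',[np.round(project('side',[pt(t,-.105,.125)])[0],1).tolist() for t in(-.26,.5,.55,.6)])
E
```

```text
time_s: 21.55
tcp_pos: [0.511, 0.0302, 0.2583]
ee_rot: [[-0.002, -0.874, 0.487], [-1.0, 0.002, -0.001], [0.0, -0.487, -0.874]]
wrist_force: [-4.2, 3.1, -3.2]
gripper_width: 0.173
gripper_force: 30.1
[-4.21   3.13  -3.197] [-0.116 -0.071  0.117 -0.064 -0.043 -0.006]
[0.503 0.03  0.273] [(np.float64(0.5615276476582016), np.float64(0.09296843437060485)), (np.float64(0.5839641244540553), np.float64(0.09432337406751576))] 0.508116973956973
155 YYYYYY........YYYYY...YYYY........--   ....................................
156 YYYYYY.......YYYYY....YYYYY......o--   ....................................
157 YYYYY........YYYYYY...YYYYY......---   ..Y.................................
158 YYYYY........YYYYY...YYYYYY......---   ....................................
159 YYYY.........YYYYY...YYYYYYY....o---   ....................................
160 YYYY........YYYYYYY..YYYYYY.....----   ...........o..........YY............
161 YYYY........YYYYYY...o-YYYY....Y----   ..........ooo........o-YY...........
162 YYY........YYYYYY...----YYY....Y----   ...........ooo......----o...........
163 Y.........YYYYYY.
[... 2342 characters left out ...]
............-++---++++-------+++++++
193 ........oooo++++++++#+++------------   ............o++----++++-------++++++
194 ........oooo+++++++++++++-----------   .............------+++++++++-++++++#
195 ........ooooo++++++++++++-----------   .............o-----++++++++++++++###
196 .YYYY..oooooo++++++++++++-----------   .............o--------+---++++++####
197 YYYY...oooooo+++++++++++++----------   .............---------------+++#####
198 YYYY...oooooo+++++++++++++----------   .............-+--------------++#####
199 YYYY..oooooo+++++++++++++++---------   ............o++++-----------++#####+
clip [[261.85698706 164.53084976]] ptr [[257.7, 189.2], [260.2, 164.0], [261.2, 162.5], [262.3, 161.0]]
```

```bash
python3 m.py
python3 - <<'E'
from h import *
np.set_printoptions(linewidth=200)
a=cv2.imread('pics/sd3.png');b=cv2.imread('pics/sd1.png')
for nm,im in(('now',a),('before',b)):
  for c in(2,0):
    print(nm,'BGR'[c]);print(im[157:171,258:274,c])
def pt(t,y,rad,hx=.554): return np.array([hx+rad*np.cos(t),y,.194+rad*np.sin(t)])
for t in(.5,.55,.6,.65):print(t,np.round(project('side',[pt(t,-.105,.125),pt(t,-.105,.115),pt(t,-.105,.105),pt(t,-.091,.122),pt(t,-.091,.109)]),1).tolist())
E
```

```text
[-5.298  3.101 -2.724] [ 0.029  0.034  0.058  0.059  0.069 -0.016]
[0.503 0.03  0.273] [(np.float64(0.5608470060030093), np.float64(0.09297052262605103)), (np.float64(0.5832929270754965), np.float64(0.0943240418619092))] 0.5081195795769667
now R
[[220 220 220 220 219 220 221 227 228 228 227 226 226 223 222 223]
 [220 219 220 219 216 215 221 226 228 228 227 226 225 222 221 225]
 [220 220 218 213 203 205 217 227 228 227 228 226 224 220 220 221]
 [218 219 217 206 176 170 198 220 227 229 227 226 222 217 213 206]
 [219 218 215 200 157 132 155 193 218 227 227 223 215 204 191 173]
 [218 217 216 206 178 150 133 149 185 210 219 213 197 172 158 146]
 [217 218 214 209 205 198 174 144 146 174 189 184 164 132 128 134]
 [216 216 212 202 211 221 215 192 163 166 155 140 133 118 106 116]
 [218 218 213 193 188 207 225 217 201 200 165 125 121 122 111 105]
 [217 219 217 199 173 180 202 211 208 219 197 158 125 121 122 113]
 [218 221 220 210 193 182 179 182 190 211 211 190 141 124 130 121]
 [220 224 222 220 217 206 189 160 160 181 195 182 146 133 134 127]
 [223 225 222 224 225 223 200 148 130 145 158 146 
[... 2567 characters left out ...]
5 104 125 129 117 114]
 [ 59  59  56  49  39  38  38  43  45  57  77  99 116 129 129 119]
 [ 58  59  59  53  49  42  40  40  42  46  62  89 114 132 135 130]
 [ 59  61  59  55  56  53  49  46  39  37  54  88 123 142 141 135]
 [ 59  61  59  60  62  62  68  66  54  45  65 103 132 141 135 133]
 [ 62  60  58  59  63  67  76  84  76  69  83 114 133 134 126 115]]
0.5 [[260.2, 164.0], [263.2, 165.5], [266.1, 167.1], [260.3, 166.9], [264.1, 168.9]]
0.55 [[261.2, 162.5], [264.1, 164.2], [266.9, 165.9], [261.2, 165.4], [265.0, 167.6]]
0.6 [[262.3, 161.0], [265.0, 162.8], [267.8, 164.7], [262.3, 164.0], [265.9, 166.3]]
0.65 [[263.4, 159.6], [266.1, 161.6], [268.8, 163.5], [263.4, 162.6], [267.0, 165.1]]
```

The side view gives a direct relative reading. The pointer line is about 4.3 px above the clip's centre line at column 264, and alignment predicts about 3.0 px. So the fence is about 0.03 rad too far in, and I'll back it off slightly.

```bash
python3 -m handwheel '[[[-0.25,0,0,0,-0.0022,0,0.005],[0,0,0,0,0,0,0.005],[0,0,0,0,0,0,0.005],[0,0,0,0,0,0,0.005],[0,0,0,0,0,0,0.005],[0,0,0,0,0,0,0.005]]]'; python3 m.py
python3 - <<'E'
from h import *
np.set_printoptions(linewidth=200,precision=2,suppress=True)
a=np.mean([cams.capture('side')[...,::-1].astype(float) for _ in range(8)],0)
b=cv2.imread('pics/sd1.png').astype(float)
q=a[157:172,259:269,2]/b[157:172,259:269,2];print(q)
w=np.clip(.9-q,0,1);print((w*np.arange(157,172)[:,None]).sum(0)/(w.sum(0)+1e-9))
E
python3 m.py
```

```text
time_s: 22.35
tcp_pos: [0.5132, 0.0303, 0.2598]
ee_rot: [[-0.002, -0.885, 0.465], [-1.0, 0.002, -0.001], [-0.0, -0.465, -0.885]]
wrist_force: [-6.8, 2.9, 2.9]
gripper_width: 0.171
gripper_force: 30.0
[-6.815  2.875  2.864] [ 0.033 -0.007 -0.025  0.144  0.004  0.058]
[0.506 0.03  0.274] [(np.float64(0.5284993357269826), np.float64(0.0931645154450631)), (np.float64(0.5513590999751276), np.float64(0.09444978759929745))] 0.4833489032857143
[[0.95 0.95 0.95 0.95 0.95 0.95 0.96 0.96 0.97 0.96]
 [0.95 0.95 0.95 0.95 0.94 0.96 0.96 0.96 0.96 0.96]
 [0.95 0.95 0.94 0.94 0.95 0.96 0.96 0.96 0.96 0.96]
 [0.94 0.94 0.9  0.87 0.91 0.95 0.96 0.96 0.96 0.96]
 [0.95 0.89 0.77 0.7  0.79 0.88 0.94 0.96 0.96 0.96]
 [0.94 0.88 0.71 0.59 0.62 0.73 0.85 0.93 0.95 0.96]
 [0.94 0.91 0.82 0.73 0.67 0.63 0.68 0.82 0.91 0.94]
 [0.95 0.93 0.91 0.88 0.84 0.77 0.66 0.71 0.85 0.9 ]
 [0.95 0.94 0.92 0.92 0.9  0.89 0.81 0.8  0.88 0.91]
 [0.95 0.95 0.93 0.92 0.91 0.92 0.9  0.9  0.94 0.93]
 [0.96 0.95 0.94 0.92 0.93 0.93 0.92 0.92 0.93 0.94]
 [0.95 0.96 0.95 0.95 0.93 0.93 0.91 0.92 0.92 0.92]
 [0.96 0.95 0.95 0.96 0.96 0.93 0.92 0.91 0.91 0.92]
 [0.96 0.95 0.96 0.96 0.95 0.93 0.91 0.93 0.9  0.91]
 [0.96 0.96 0.96 0.96 0.93 0.92 0.9  0.91 0.9  0.9 ]]
[  0.   161.7  161.86 161.93 162.35 162.89 163.62 164.06 164.35   0.  ]
[-6.384  2.194  2.237] [ 0.019  0.068 -0.011  0.059 -0.057 -0.037]
[0.506 0.03  0.274] [(np.float64(0.5283871887401415), np.float64(0.09315505134498683)), (np.float64(0.5512507986441387), np.float64(0.09444008714364711))] 0.4833694773007999
```

```bash
python3 -m handwheel '[[[0,0,0,0,0,0,0.005],[0,0,0,0,0,0,0.005],[0,0,0,0,0,0,0.005],[0,0,0,0,0,0,0.005]]]'; python3 -c "
from station import r
print(r.finish_job())"
```

```text
time_s: 23.15
tcp_pos: [0.5132, 0.0303, 0.2599]
ee_rot: [[-0.002, -0.885, 0.465], [-1.0, 0.002, -0.001], [-0.0, -0.465, -0.885]]
wrist_force: [-6.5, 2.9, 1.1]
gripper_width: 0.171
gripper_force: 30.0
the job is handed in; nothing more can be done
None
```

I handed the job in at about 23 s with both offcuts in the crate and the gripper holding the fence at the index clip; `finish_job` gave no verdict, and I put the pointer within about 0.02 rad of the clip from the side camera, though the arm's own position reading suggested 0.04 rad (limit 0.052).

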